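Fit the missing peg and lay the phone on its stand

TASK

The wooden phone stand on the table lacks one of its two pegs: take the peg of the same shape as the one already fitted out of the peg block, and push it fully home, up to its shoulder, through the free hole of the tilted board. Then lay the phone on the board gently, screen up and lengthwise across it, about centred, with its lower long edge resting against both pegs. Leave the two other pegs in the block and everything else on the table where they are.

Things in the scene. Friction and masses are not known exactly. Their poses are not given: they have to be found in the camera images.
- peg: the matching peg, dark wood: a plain cylindrical handle 20 mm in diameter and 36 mm high above a flat shoulder, and below it a shaft 10 mm in diameter and 24 mm long with a chamfered end. Loose, 30 g, upright in one of the peg block's three holes. Origin on its axis at the shoulder; z up the handle, the shaft runs to -z
- peg_wide: another peg in the block, to be left: wide low handle 32 mm in diameter, 26 mm high, shaft 12 mm in diameter, 24 mm long. Origin at the shoulder, z up
- peg_slim: another peg in the block, to be left: slim tall handle 16 mm in diameter, 52 mm high, shaft 7 mm in diameter, 24 mm long. Origin at the shoulder, z up
- peg_block: fixed light-wood block, 60 mm (x) by 170 mm (y) by 30 mm high, with three through holes 13.5 mm in diameter in a row along its y, 54 mm apart; each holds one peg, its shoulder resting on the block's top. Origin at the centre of its underside
- board: tilted light-wood board of the fixed phone stand, 130 mm up the slope, 190 wide, 15 thick, rising away from the robot at 30 degrees (0.52 rad), open below. Origin on its upper face midway between the two peg holes, 50 mm above the table; x up the slope, y level along its width, z out of the face. Holes at y = +45 and -45 mm; the face reaches from x = -35 to +95 mm
- ferrule: thin brass ring, flush with the face, around the free hole; the hole is 12 mm in diameter with a 2 mm chamfer and goes square through the 15 mm board. Origin at the centre of the hole's mouth on the face, z out of the face along the hole's axis, x up the slope
- peg_fitted: the peg already fitted, in the other hole of the board, of the same shape as peg; fixed. Origin at the shoulder on the board's face, z out of the face along the handle
- phone: compact phone in a stiff grey case, lying on the table with its dark screen up, 134 mm (x) by 64 mm (y) by 12 mm thick, about 170 g, loose. Origin at the centre of its underside, z out of the screen. Either long edge may be the lower one
- mug: white ceramic mug, 84 mm across, 92 mm high, loose bystander; origin at the centre of its foot
- book: grey book lying flat, 130 by 190 by 28 mm, loose bystander; origin at the centre of its underside
- spectacles: black reading glasses standing on their rims with the arms unfolded, 132 mm wide, 127 mm deep, 40 mm high, loose bystander; origin under the bridge, arms to +x
- honey_jar: amber jar, 64 mm across, 85 mm high, loose bystander; origin at the centre of its foot
- remote: black remote control, 150 by 42 by 18 mm, loose bystander; origin at the centre of its underside
- teaspoon: steel teaspoon 140 mm long, loose bystander; origin on its underside
Things that resemble listed ones, but are neither listed nor needed, are in the scene too. Several things have the shape of the phone; the one meant has the colours described above. Leave any red look-alike of the part that bears board alone.

How it is judged:
By the outcome, as a careful person would: the job done as asked, in the order asked, and still so for the second after the job is handed in, with the robot touching nothing.
It also fails if it takes over 67 s, if anything falls off the work surface, if the arm or the gripper's body presses on something with over 40 N, if the wrist force passes 120 N, or if a joint passes its speed limit or range.

ROBOT

A 6-joint arm with a two-finger parallel gripper is mounted at the origin on the work surface. World frame = base frame: x ahead of the robot, y to its left, z up, the work surface at z = 0. Lengths are in mm, angles in degrees, forces in N, time in s.
With the tool pointing down it reaches from about 300 to 850 mm from the base axis. Payload 4.2 kg.
Tool frame: the origin (TCP) lies midway between the tips of the shut fingers; the grasp point (between the pads) lies 19 mm behind it; z points along the fingers, y is the line along which they close (so a half turn about z gives the same grasp; the last joint's range is limited). The gripper opens to 91 mm and grips with 3 to 60 N. Pads are 32 mm wide; open, the fingers measure 118 mm over their backs; the gripper's body (76 mm by 178 mm) begins 60 mm behind the grasp point.
Start: joints at [-73.568, 18.312, 89.639, -0, 72.044, -1.146], TCP at [173.659, -548.166, 213.976] pointing down, gripper open.
Joint ranges: [-177.97, 177.97], [-48.28, 115.42], [12.27, 149.76], [-77.06, 257.06], [2.81, 150.46], [-146.56, 146.56]. Speed limits (degrees/s): [147.25, 147.25, 180, 180, 180, 180].

INTERFACE

Orientations are given as [roll, pitch, yaw] about the fixed x, y, z axes, in that order (R = Rz(yaw) Ry(pitch) Rx(roll)).
In Python, from workcell import state, grab_frame, camera_model, workorder gives the robot as it stands.
- The arm moves only by the tool carry_out, never from a script. Its argument "commands" is a list of rows, each a list of 7 numbers: the turn, a rotation vector about the tool's x, y, z in degrees, then the shift along the tool's x, y, z in mm, then the opening, from -1 (shut) to 1 (fully open). In form: [[ax, ay, az, dx, dy, dz, hand], ...]. A call has 1 to 20 rows; each row is the pose to reach, as a shift and turn from the pose commanded when the call began, along the tool's axes at that moment; what a row does not reach only later rows make up. A row lasts 1/10 s, in which the tool goes at most 50 mm and 8.59 degrees, less where a joint would pass 70% of its speed; a pose out of reach is approached as far as the arm can. A call with a gripper value outside its range is refused whole. The fingers move at their own pace and stop on an object; "force" is the grip in N (left out, the last holds). Time passes only in rows, so rows that repeat a pose let the fingers close. It gives the time, the measured TCP pose, the force, the opening and the grip force at its end, in the units of the state.
- state(): the state, without advancing time (a new reading comes with each control period).
- grab_frame(name): name is "side" or "top" or "wrist"; returns the picture (400x640x3 uint8, red, green, blue); there is no depth.
- camera_model(name): a dict with "fx", "fy", "cx", "cy" (pixels), "origin" and "rotation" of the camera in the world; the wrist camera has in their place "mount" (4x4, takes a point from camera to tool coordinates, whose origin is the TCP and whose axes are the flange's). Camera axes: x right, y up, looking along -z (the intrinsics and any distortion apply to the point x, -y, -z); pixel columns grow to the right and rows downward; lengths in mm; the calibration is good to about 2 mm. A picture is of the moment at which its call begins: read the wrist's pose just before it. camera_model takes no time and is no camera call.
- workorder.job_done(): hands the job in; it is judged then, once.
The state is a dict: "time_s": time; "qpos": joint angles; "qvel": joint speeds; "effort": joint torques, N m; "ee_pos": TCP position; "ee_rot": TCP orientation; "force": force on the tool from outside, world axes, zero at the start; "torque": the same for the moment, N m; "gripper_width": finger opening in mm; "gripper_force": force on a finger pad.
Only numpy, scipy, OpenCV 4.12 (cv2) and the standard library are available. Lean on these libraries where they do the work, as an engineer would, in place of code of your own. Each camera call takes 0.05 s, during which the arm holds its last target. There are 200 camera calls.

## Working session

There is one attempt and no reset: what is moved stays moved. The work goes in short steps, Python scripts to look and compute and a tool call to move; the robot and the scene stay as the last step left them, time stands still between calls to the robot, and variables do not carry over. Pictures are saved under pics/ and viewed, at most 10 in all, crops included, and the job is handed in when it is done.

Besides the shell and the picture viewer there is one more tool, called after "Call:" as a command line: name --pt "numbers of a row" for each row, then --argument value for the rest. carry_out: Moves the arm, as the interface text tells. Its arguments: {"type":"object","properties":{"commands":{"type":"array"},"force":{"type":"number"}},"required":["commands"]}

```bash
ls; mkdir -p pics; python3 - <<'E'
from workcell import *
import cv2
for n in ["top","side"]:
    cv2.imwrite(f"pics/{n}0.png",grab_frame(n)[:,:,::-1])
    print(camera_model(n))
print(camera_model("wrist"));print(state())
E
```

```text
pics
{'fx': 440.5437750472211, 'fy': 440.5437750472211, 'cx': 318.23981172936874, 'cy': 197.73030682541074, 'origin': array([2.76800646e+02, 1.29477642e+00, 1.62190226e+03]), 'rotation': array([ 9.20748779e+00,  5.88467343e-02, -9.05507793e+01])}
{'fx': 425.3222541272313, 'fy': 425.3222541272313, 'cx': 320.59883074310846, 'cy': 194.60871343807813, 'origin': array([385.36911396, 940.91556219, 853.22776018]), 'rotation': array([  51.82655002,    0.96442967, -171.87387928])}
{'fx': 352.9228283005928, 'fy': 352.9228283005928, 'cx': 313.4471698615883, 'cy': 189.99689752612264, 'mount': array([[ 4.29581948e-04,  9.65244163e-01,  2.61349423e-01,
         7.43726766e+01],
       [ 9.99999849e-01, -3.24878685e-04, -4.43829675e-04,
        -8.66329609e-03],
       [-3.43497147e-04,  2.61349574e-01, -9.65244157e-01,
        -1.71020841e+02],
       [ 0.00000000e+00,  0.00000000e+00,  0.00000000e+00,
         1.00000000e+00]])}
{'time_s': 0.1, 'qpos': array([-7.35657337e+01,  1.83471584e+01,  8.96988160e+01, -1.75838056e-03,
        7.20450717e+01, -1.14668609e+00]), 'qvel': array([ 0.07642027, -0.19758377, -0.03644656,  0.05392596, -0.03230721,
       -0.02496193]), 'effort': array([ 1.83523161e-04, -4.13332558e+01, -2.32509649e+01,  7.29378755e-02,
        4.22189513e-02, -5.32126364e-05]), 'ee_pos': array([ 173.53580134, -547.71119738,  213.21664851]), 'ee_rot': array([-1.79908939e+02, -1.50475593e-04,  1.75814956e+01]), 'force': array([ 0.54506831,  0.05830781, -0.2050068 ]), 'torque': array([0.01282721, 0.02443611, 0.05152332]), 'gripper_force': 0.0, 'gripper_width': 90.7783124894517}
```

View pics/top0.png

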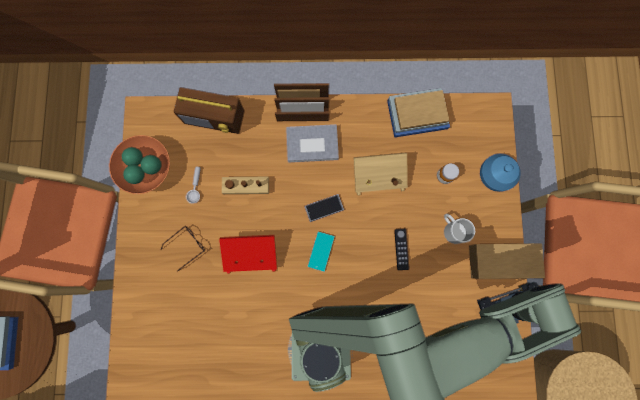

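View pics/side0.png

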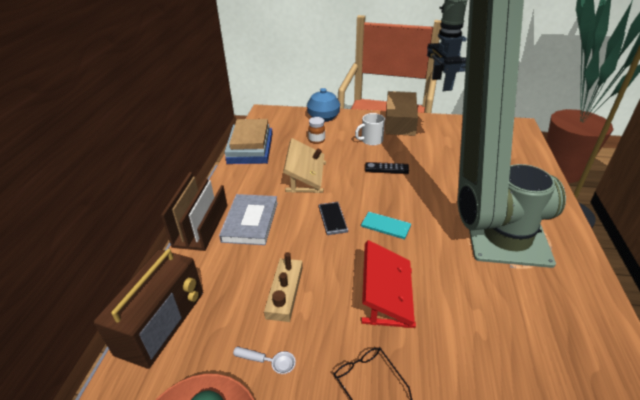

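The top view shows the light board at (380,173), with the fitted peg near (397,182) and the free hole near (367,182). The peg block is at (245,185), and its middle peg is the match. The grey-cased phone is at (325,208); the red board and teal phone are look-alikes. Next I'll zoom in and compute coarse positions.

```bash
cat > h.py <<'E'
import numpy as np, cv2
from scipy.spatial.transform import Rotation as R
from workcell import *
def rot(e): return R.from_euler('xyz',e,degrees=True).as_matrix()
def cam(n,s=None):
    m=camera_model(n)
    if n=="wrist":
        T=rot(s["ee_rot"]);M=m["mount"]
        return m,T@M[:3,:3],T@M[:3,3]+s["ee_pos"]
    return m,rot(m["rotation"]),m["origin"]
def ray(c,u,v):
    m,Rm,o=c
    d=Rm@np.array([(u-m["cx"])/m["fx"],-(v-m["cy"])/m["fy"],-1]); return o,d
def onz(c,u,v,z):
    o,d=ray(c,u,v); return o+d*(z-o[2])/d[2]
def proj(c,P):
    m,Rm,o=c
    p=(np.atleast_2d(P)-o)@Rm
    return np.c_[m["cx"]-m["fx"]*p[:,0]/p[:,2], m["cy"]+m["fy"]*p[:,1]/p[:,2]]
def delta(s,p,e):
    "turn (rotvec deg) and shift mm in tool axes from pose s to p,e"
    T=rot(s[1]); return R.from_matrix(T.T@rot(e)).as_rotvec(degrees=True).round(2),(T.T@(np.array(p)-s[0])).round(1)
E
python3 - <<'E'
from h import *
c=cam("top")
im=cv2.imread("pics/top0.png")
for n,u,v,z in [("peg",244,184,66),("hole",367,182,50),("fit",397,182,80),("blkL",222,185,30),("blkR",269,185,30),("phone",325,208,12)]: print(n,onz(c,u,v,z).round())
a=cv2.resize(im[140:230,215:425],None,fx=3.8,fy=3.8,interpolation=cv2.INTER_CUBIC)
cv2.imwrite("pics/z.png",a)
E
```

```text
peg [582. 267.  66.]
hole [ 588. -177.   50.]
fit [ 581. -281.   80.]
blkL [586. 354.  30.]
blkR [584. 181.  30.]
phone [499. -24.  12.]
```

View pics/z.png

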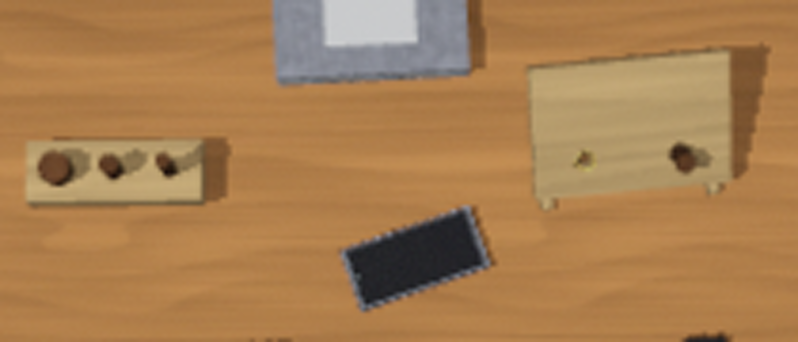

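```bash
python3 - <<'E'
from h import *
s=([173.66,-548.17,213.98],[180,0,17.58])
print(delta(s,[580,-225,200],[180,0,0]))
E
```

```text
(array([ 0.  , -0.  , 17.58]), array([ 485. , -185.3,   14. ]))
```

Call:
carry_out --pt "0 0 17.58 485 -185.3 14 1" --pt "0 0 17.58 485 -185.3 14 1" --pt "0 0 17.58 485 -185.3 14 1" --pt "0 0 17.58 485 -185.3 14 1" --pt "0 0 17.58 485 -185.3 14 1" --pt "0 0 17.58 485 -185.3 14 1" --pt "0 0 17.58 485 -185.3 14 1" --pt "0 0 17.58 485 -185.3 14 1" --pt "0 0 17.58 485 -185.3 14 1" --pt "0 0 17.58 485 -185.3 14 1" --pt "0 0 17.58 485 -185.3 14 1" --pt "0 0 17.58 485 -185.3 14 1" --pt "0 0 17.58 485 -185.3 14 1" --pt "0 0 17.58 485 -185.3 14 1" --pt "0 0 17.58 485 -185.3 14 1" --pt "0 0 17.58 485 -185.3 14 1"

```text
time_s: 1.7
ee_pos: [579.3, -225.9, 200.2]
ee_rot: [180.0, -0.0, -0.1]
force: [0.6, -0.1, 0.3]
gripper_width: 91.4
gripper_force: 0.0
```

```bash
python3 - <<'E'
from h import *
import pickle
s=state(); im=grab_frame("wrist")[:,:,::-1]; print(s["time_s"],s["ee_pos"],s["ee_rot"],abs(s["qvel"]).max())
cv2.imwrite("pics/w1.png",im); pickle.dump(s,open("w1.pkl","wb"))
E
```

```text
1.7 [ 579.27261027 -225.94538535  200.207947  ] [ 1.79986348e+02 -4.73115690e-03 -9.34868001e-02] 0.2718277664744353
```

View pics/w1.png

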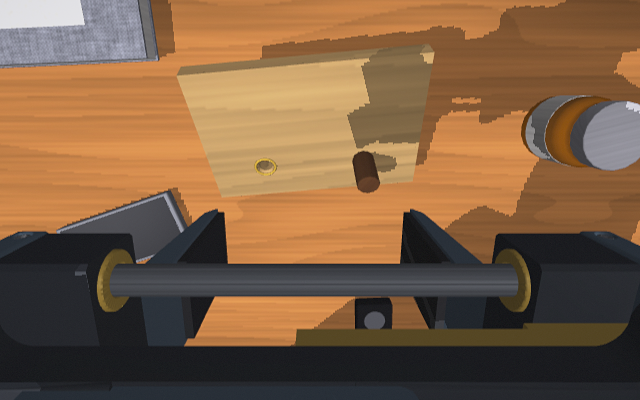

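The wrist view shows the board face with corners near (179,76), (432,51), (413,181) and (221,196). The brass ferrule is at (265,167). The fitted peg has its top at (368,184) and its base near (363,157). I'll fit the board pose to these points.

```bash
python3 - <<'E'
from h import *
import pickle
from scipy.optimize import least_squares
s=pickle.load(open("w1.pkl","rb")); c=cam("wrist",s)
im=cv2.imread("pics/w1.png"); hsv=cv2.cvtColor(im,cv2.COLOR_BGR2HSV)
sub=hsv[150:185,245:285]; m=((sub[...,1]>150)&(abs(sub[...,0].astype(int)-25)<6)).astype(np.uint8)
pts=np.argwhere(m)[:,::-1]; e=cv2.fitEllipse(pts[:,None].astype(np.float32)) 
h=cv2.convexHull(pts[:,None].astype(np.int32)); e2=cv2.minAreaRect(h)
print(len(pts),e,e2, pts.min(0)+[245,150],pts.max(0)+[245,150])
ring=np.array(pts.min(0)+pts.max(0))/2+[245,150]
d=im[140:200,345:390]; mm=d.max(2)<115; 
loc=np.array([[95,95,0],[95,-95,0],[-35,-95,0],[-35,95,0],[0,45,0],[0,-45,36]])
obs=np.array([[179,76],[432,51],[413,181],[221,196],ring,[368,185]])
B0=rot([0,-30,0])
def P(p,l=loc): return np.array([p[0],p[1],p[2]])+l@(rot([0,0,p[3]])@B0).T
w=np.array([1,1,1,1,3,1.])[:,None]
for fz in (0,1):
    f=lambda p:((proj(c,P(p if fz else [p[0],p[1],50,p[3]]))-obs)*w).ravel()
    r=least_squares(f,[588,-225,50,0]); print(r.x.round(2),(r.fun.reshape(-1,2)/w).round(1).tolist())
    print("hole",P(r.x)[4])
print(onz(c,*ring,50))
print("top",onz(cam("top"),368.7,182.1,50))
E
```

```text
117 ((19.990816116333008, 16.39366912841797), (15.109174728393555, 20.0164737701416), 96.01725769042969) ((19.5, 16.0), (16.0, 21.0), 90.0) [254 158] [275 174]
[ 593.53 -225.74   50.      4.87] [[-3.5, -0.8], [1.8, 0.6], [-1.2, -0.4], [0.2, 0.6], [0.4, 0.0], [-0.0, 0.0]]
hole [ 589.71644491 -180.90640889   50.        ]
[ 593.31 -225.62   48.25    4.88] [[-2.8, -0.3], [0.8, 1.2], [-1.8, -0.6], [0.5, 0.3], [0.5, -0.1], [-0.5, -0.2]]
hole [ 589.48184509 -180.7824049    48.25275625]
[ 589.75856552 -180.58277213   50.        ]
top [ 587.37155183 -183.51491663   50.        ]
```

```bash
python3 - <<'E'
from h import *
a=([580,-225,200],[180,0,0]);b=([500,-75,200],[180,0,90])
print(delta(a,*b)); print(delta(b,[583,215,190],[180,0,90]))
E
```

```text
(array([  0.,   0., -90.]), array([ -80., -150.,   -0.]))
(array([0., 0., 0.]), array([290.,  83.,  10.]))
```

Call:
carry_out --pt "0 0 -90 -80 -150 0 1" --pt "0 0 -90 -80 -150 0 1" --pt "0 0 -90 -80 -150 0 1" --pt "0 0 -90 -80 -150 0 1" --pt "0 0 -90 -80 -150 0 1" --pt "0 0 -90 -80 -150 0 1" --pt "0 0 -90 -80 -150 0 1" --pt "0 0 -90 -80 -150 0 1" --pt "0 0 -90 -80 -150 0 1" --pt "0 0 -90 -80 -150 0 1" --pt "0 0 -90 -80 -150 0 1" --pt "0 0 -90 -80 -150 0 1" --pt "0 0 -90 -80 -150 0 1" --pt "0 0 -90 -80 -150 0 1" --pt "0 0 -90 -80 -150 0 1"

```text
time_s: 3.25
ee_pos: [500.0, -75.1, 200.0]
ee_rot: [180.0, 0.0, 90.0]
force: [0.1, 0.2, -0.2]
gripper_width: 91.1
gripper_force: 0.0
```

```bash
python3 - <<'E'
from h import *
import pickle
s=state(); im=grab_frame("wrist")[:,:,::-1]; print(s["time_s"],s["ee_pos"],s["ee_rot"],abs(s["qvel"]).max())
cv2.imwrite("pics/w2.png",im); pickle.dump(s,open("w2.pkl","wb"))
E
```

```text
3.25 [500.01204844 -75.12078003 199.98706241] [1.79993385e+02 6.30332261e-03 8.99519310e+01] 0.2162818478234226
```

Call:
carry_out --pt "0 0 0 290 83 10 1" --pt "0 0 0 290 83 10 1" --pt "0 0 0 290 83 10 1" --pt "0 0 0 290 83 10 1" --pt "0 0 0 290 83 10 1" --pt "0 0 0 290 83 10 1" --pt "0 0 0 290 83 10 1" --pt "0 0 0 290 83 10 1" --pt "0 0 0 290 83 10 1" --pt "0 0 0 290 83 10 1" --pt "0 0 0 290 83 10 1"

```text
time_s: 4.4
ee_pos: [583.0, 213.6, 190.3]
ee_rot: [180.0, 0.0, 89.9]
force: [-0.6, -0.1, -1.3]
gripper_width: 91.2
gripper_force: 0.0
```

```bash
python3 - <<'E'
from h import *
import pickle
s=state(); im=grab_frame("wrist")[:,:,::-1]; print(s["time_s"],s["ee_pos"],s["ee_rot"],abs(s["qvel"]).max())
cv2.imwrite("pics/w3.png",im); pickle.dump(s,open("w3.pkl","wb"))
a=cv2.imread("pics/w2.png"); cv2.imwrite("pics/w23.png",np.vstack([a[:260],im[:260]]))
E
```

```text
4.4 [583.01381093 213.56669905 190.34147601] [1.79981099e+02 7.26090700e-03 8.98898193e+01] 0.2206889696068787
```

View pics/w23.png

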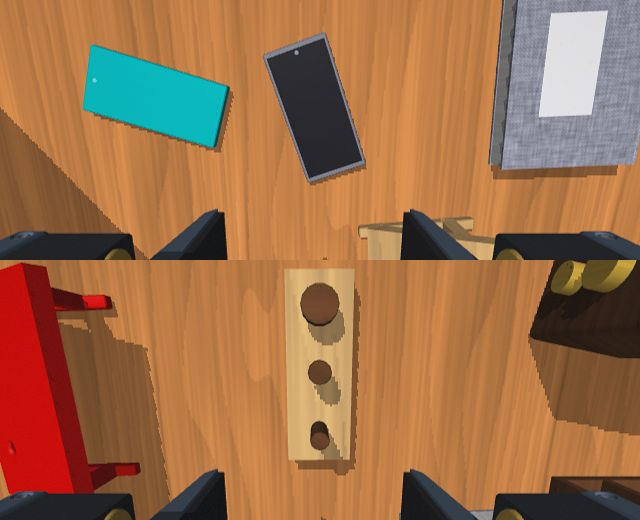

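The top half shows the phone with corners near (264,54), (325,34), (364,160) and (311,181). The bottom half shows the peg block, with the matching middle peg's top at (319,111). The wide peg is above it and the slim peg below.

```bash
python3 - <<'E'
from h import *
import pickle
from scipy.optimize import least_squares
s=pickle.load(open("w2.pkl","rb")); c=cam("wrist",s)
obs=np.array([[264,54],[325,34],[364,160],[311,181.]])
l=np.array([[67,32,12],[67,-32,12],[-67,-32,12],[-67,32,12.]])
f=lambda p:(proj(c,[p[0],p[1],0]+l@rot([0,0,p[2]]).T)-obs).ravel()
for a in(20,110):
    r=least_squares(f,[499,-24,a]); print(r.x.round(1),r.fun.round(1))
s=pickle.load(open("w3.pkl","rb")); c=cam("wrist",s)
im=cv2.imread("pics/w3.png")[90:135,300:345]
g=cv2.cvtColor(im,cv2.COLOR_BGR2HSV); m=((g[...,2]<125)&(g[...,2]>70)&(g[...,1]>120)).astype(np.uint8)
n,lab,st,ce=cv2.connectedComponentsWithStats(m); i=1+st[1:,4].argmax(); print(st[i],ce[i]+[300,90])
print("peg",onz(c,319.5,111,66)); 
obs=np.array([[285,9],[354,9],[350,201],[289,200.]]); l=np.array([[-30,85,30],[30,85,30],[30,-85,30],[-30,-85,30.]])
r=least_squares(f,[584,267,0]); print(r.x.round(1),r.fun.round(1))
E
```

```text
[504.2 -17.  109.3] [-1.9  0.2  0.6 -3.8  3.4  2.9 -2.1  1.8]
[504.2 -17.  109.3] [-1.9  0.2  0.6 -3.8  3.4  2.9 -2.1  1.8]
[  8  10  24  25 445] [319.3011236  112.04494382]
peg [588.85534839 274.24574266  66.        ]
[5.895e+02 2.724e+02 1.000e-01] [-0.5  0.5  0.7  0.3 -0.  -1.1 -0.2  0.1]
```

Call:
carry_out --pt "0 0 0 58.5 6 50 1" --pt "0 0 0 58.5 6 80 1" --pt "0 0 0 58.5 6 110 1" --pt "0 0 0 58.5 6 130 1" --pt "0 0 0 58.5 6 145 1" --pt "0 0 0 58.5 6 155 1" --pt "0 0 0 58.5 6 155 1" --pt "0 0 0 58.5 6 155 1" --pt "0 0 0 58.5 6 155 -0.3" --pt "0 0 0 58.5 6 155 -0.6" --pt "0 0 0 58.5 6 155 -1" --pt "0 0 0 58.5 6 155 -1" --pt "0 0 0 58.5 6 155 -1" --pt "0 0 0 58.5 6 155 -1" --pt "0 0 0 58.5 6 155 -1" --pt "0 0 0 58.5 6 155 -1" --force 20

```text
time_s: 6.05
ee_pos: [589.1, 273.4, 34.9]
ee_rot: [-180.0, 0.0, 90.0]
force: [0.1, 0.6, -0.3]
gripper_width: 30.3
gripper_force: 0.0
```

```bash
python3 - <<'E'
from h import *
import pickle
s=pickle.load(open("w2.pkl","rb")); c=cam("wrist",s)
im=cv2.imread("pics/w2.png")[20:195,240:385]; g=cv2.cvtColor(im,cv2.COLOR_BGR2HSV)
m=(g[...,1]<70).astype(np.uint8); m=cv2.morphologyEx(m,cv2.MORPH_CLOSE,np.ones((5,5),np.uint8))
n,lab,st,ce=cv2.connectedComponentsWithStats(m); i=1+st[1:,4].argmax()
pts=np.argwhere(lab==i)[:,::-1].astype(np.float32)+[240,20]
h=cv2.convexHull(pts.astype(np.float32)); q=cv2.approxPolyDP(h,6,True)[:,0]; print(st[i],q)
W=np.array([onz(c,*p,10)[:2] for p in h[:,0]],np.float32); print(cv2.minAreaRect(W))
E
```

```text
[  23   12  103  151 8794] [[363. 164.]
 [307. 180.]
 [264.  54.]
 [325.  33.]]
((503.1192626953125, -17.55237579345703), (63.80025100708008, 134.01605224609375), 18.90407371520996)
```

Call:
carry_out --pt "0 0 0 0 0 0 -1" --pt "0 0 0 0 0 0 -1" --pt "0 0 0 0 0 0 -1" --pt "0 0 0 0 0 0 -1" --pt "0 0 0 0 0 0 -1" --force 20

```text
time_s: 6.55
ee_pos: [589.0, 273.4, 34.9]
ee_rot: [-180.0, 0.0, 90.0]
force: [0.1, 0.4, 0.5]
gripper_width: 19.3
gripper_force: 20.0
```

Call:
carry_out --pt "0 0 0 0 0 -20 -1" --pt "0 0 0 0 0 -60 -1" --pt "0 0 0 0 0 -105 -1" --pt "0 0 -4.9 -513 1 -145 -1" --pt "0 0 -4.9 -513 1 -145 -1" --pt "0 0 -4.9 -513 1 -145 -1" --pt "0 0 -4.9 -513 1 -145 -1" --pt "0 0 -4.9 -513 1 -145 -1" --pt "0 0 -4.9 -513 1 -145 -1" --pt "0 0 -4.9 -513 1 -145 -1" --pt "0 0 -4.9 -513 1 -145 -1" --pt "0 0 -4.9 -513 1 -145 -1" --pt "0 0 -4.9 -513 1 -145 -1" --pt "0 0 -4.9 -513 1 -145 -1" --pt "0 0 -4.9 -513 1 -145 -1" --pt "0 0 -4.9 -513 1 -145 -1" --pt "0 0 -4.9 -513 1 -145 -1" --pt "0 0 -4.9 -513 1 -145 -1"

```text
time_s: 8.35
ee_pos: [590.2, -237.7, 180.0]
ee_rot: [-180.0, -0.0, 95.0]
force: [0.9, 0.1, 1.1]
gripper_width: 19.3
gripper_force: 20.0
```

```bash
python3 - <<'E'
from h import *
import pickle
s=state(); im=grab_frame("wrist")[:,:,::-1]; print(s["time_s"],s["ee_pos"],s["ee_rot"],abs(s["qvel"]).max(),s["gripper_width"])
cv2.imwrite("pics/w4.png",im); pickle.dump(s,open("w4.pkl","wb"))
E
```

```text
8.35 [ 590.19891589 -237.66959995  179.97132846] [-1.79987393e+02 -2.38590516e-02  9.50259155e+01] 0.2902865199804179 19.301493994066995
```

View pics/w4.png

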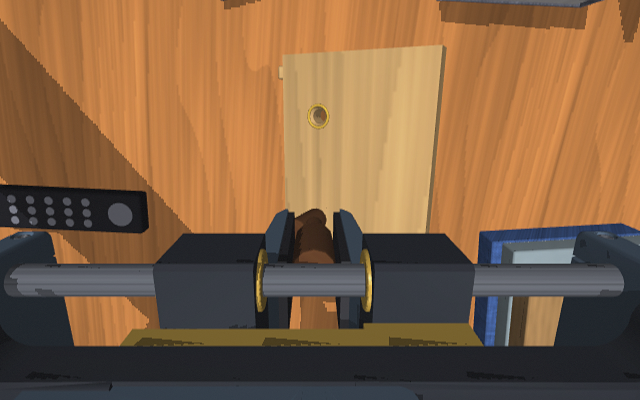

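The ferrule is at about (318,116), in nearly the same view geometry as the peg had before. The peg is held between the fingers at about (315,230).

```bash
python3 - <<'E'
from h import *
import pickle
s=pickle.load(open("w4.pkl","rb")); c=cam("wrist",s); T=rot(s["ee_rot"])
im=cv2.imread("pics/w4.png"); g=cv2.cvtColor(im,cv2.COLOR_BGR2HSV)[95:137,298:340]
m=((g[...,1]>150)&(abs(g[...,0].astype(int)-25)<6)); p=np.argwhere(m)[:,::-1]+[298,95]; print(len(p),p.min(0),p.max(0))
ring=(p.min(0)+p.max(0))/2; print(ring,onz(c,*ring,50))
for z in (-31,5,29): print(z,proj(c,s["ee_pos"]+T@[0,0,z]).round(0), proj(c,s["ee_pos"]+T@[5,0,z]).round(0))
# face corners: left edge is lower edge
from scipy.optimize import least_squares
loc=np.array([[95,95,0],[-35,95,0],[0,45,0]]); B0=rot([0,-30,0]); obs=np.array([[443,46],[284,57],ring])
f=lambda q:(proj(c,[q[0],q[1],50]+loc@(rot([0,0,q[2]])@B0).T)-obs).ravel()
r=least_squares(f,[593,-225,5]);print(r.x,r.fun.round(1))
E
```

```text
165 [308 104] [328 128]
[318. 116.] [ 589.76950486 -181.13210399   50.        ]
-31 [[312. 269.]] [[312. 259.]]
5 [[312. 237.]] [[312. 228.]]
29 [[312. 221.]] [[312. 214.]]
[ 594.35577976 -226.95362764    4.89415087] [ 0.1  0.  -0.9 -1.2  0.8  1.3]
```

```bash
python3 - <<'E'
from h import *
im=cv2.imread("pics/w4.png")[195:275,260:370]; a=cv2.resize(im,None,fx=5,fy=5,interpolation=cv2.INTER_NEAREST)
b=cv2.imread("pics/w3.png")[80:150,290:350]; b=cv2.resize(b,None,fx=4,fy=4,interpolation=cv2.INTER_NEAREST)
o=np.zeros((400,790,3),np.uint8); o[:400,:550]=a; o[:280,550:790]=b
cv2.imwrite("pics/z4.png",o)
E
```

```text
(no output)
```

View pics/z4.png

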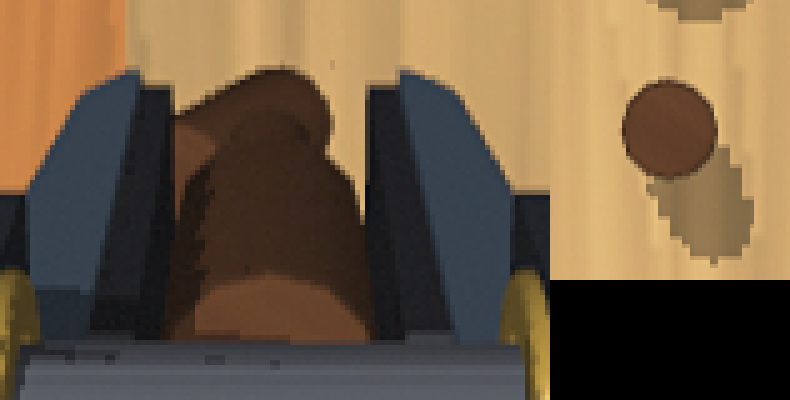

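```bash
python3 - <<'E'
from h import *
s=state();print(s["ee_pos"],s["ee_rot"])
cmd=([590,-239.5,180],[180,0,94.9])
B=rot([0,0,4.9])@rot([0,-30,0]); T=np.c_[B[:,1],B[:,0],-B[:,2]]; e=R.from_matrix(T).as_euler('xyz',degrees=True)
H=np.array([589.75,-181,50]); print(e,B[:,2])
for h in (90,45): print(h,H+B[:,2]*(5+h),delta(cmd,H+B[:,2]*(5+h),e))
E
```

```text
[ 590.22831081 -237.89363474  180.00189185] [-1.79993686e+02 -1.49847721e-02  9.50180244e+01]
[150.    0.   94.9] [-0.49817265 -0.04270846  0.8660254 ]
90 [ 542.42359843 -185.05730385  132.27241336] (array([-30.,   0.,  -0.]), array([ 58.3, -42.8,  47.7]))
45 [ 564.8413676  -183.13542308   93.30127019] (array([-30.,   0.,  -0.]), array([ 58.3, -20.3,  86.7]))
```

Call:
carry_out --pt "-30 0 0 58.3 -42.8 20 -1" --pt "-30 0 0 58.3 -42.8 30 -1" --pt "-30 0 0 58.3 -42.8 47.7 -1" --pt "-30 0 0 58.3 -42.8 47.7 -1" --pt "-30 0 0 58.3 -42.8 47.7 -1" --pt "-30 0 0 58.3 -30 70 -1" --pt "-30 0 0 58.3 -20.3 86.7 -1" --pt "-30 0 0 58.3 -20.3 86.7 -1" --pt "-30 0 0 58.3 -20.3 86.7 -1" --pt "-30 0 0 58.3 -20.3 86.7 -1" --pt "-30 0 0 58.3 -20.3 86.7 -1" --pt "-30 0 0 58.3 -20.3 86.7 -1" --pt "-30 0 0 58.3 -20.3 86.7 -1" --pt "-30 0 0 58.3 -20.3 86.7 -1"

```text
time_s: 9.8
ee_pos: [564.8, -183.3, 93.5]
ee_rot: [150.0, 0.0, 94.9]
force: [-0.5, -0.2, -0.7]
gripper_width: 19.8
gripper_force: 20.0
```

```bash
python3 - <<'E'
from h import *
s=state();print(s["ee_pos"],s["ee_rot"],s["force"])
B=rot([0,0,4.9])@rot([0,-30,0]); H=np.array([589.75,-181,50])
print("offset in board axes",B.T@(s["ee_pos"]-H))
im=grab_frame("wrist")[:,:,::-1]; c=cam("wrist",s); print(proj(c,H), proj(c,H-B[:,2]*0+B[:,1]*6))
cv2.imwrite("pics/z5.png",np.hstack([cv2.resize(im[170:250,250:380],None,fx=4,fy=4,interpolation=2)]))
E
```

```text
[ 564.84267967 -183.29690701   93.53655956] [1.49977971e+02 1.44442024e-02 9.48892553e+01] [-0.4833157  -0.15003292 -0.70775538]
offset in board axes [ 0.10683133 -0.16100583 50.21000967]
[[312.0307157  210.24950455]] [[312.02570151 201.53364515]]
```

View pics/z5.png

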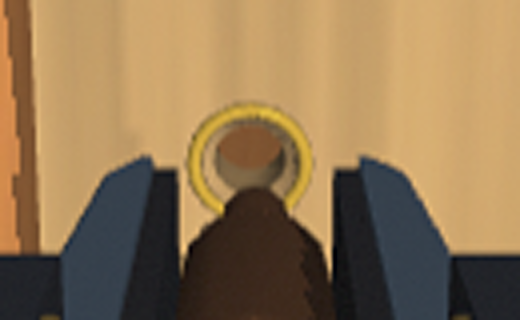

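The hole's centre appears at (312.7,209.5), within 0.6 mm of the prediction, and the shaft is lined up just above it. I'll insert with a small correction.

Call:
carry_out --pt "0 0 0 0.3 -0.3 8 -1" --pt "0 0 0 0.3 -0.3 15 -1" --pt "0 0 0 0.3 -0.3 19 -1" --pt "0 0 0 0.3 -0.3 22 -1" --pt "0 0 0 0.3 -0.3 24 -1" --pt "0 0 0 0.3 -0.3 26 -1" --pt "0 0 0 0.3 -0.3 28 -1" --pt "0 0 0 0.3 -0.3 30 -1" --pt "0 0 0 0.3 -0.3 30 -1"

```text
time_s: 10.75
ee_pos: [579.5, -181.6, 67.0]
ee_rot: [150.0, -0.0, 94.9]
force: [-0.4, 0.3, -0.9]
gripper_width: 19.6
gripper_force: 20.0
```

```bash
python3 - <<'E'
from h import *
s=state();
B=rot([0,0,4.9])@rot([0,-30,0]); H=np.array([589.75,-181,50])
print("offset in board axes",B.T@(s["ee_pos"]-H),"F",B.T@s["force"],"M",B.T@s["torque"],s["gripper_width"])
E
```

```text
offset in board axes [-0.39048036  0.28073562 19.81629665] F [-0.80391827  0.35779477 -0.58365046] M [-0.03843374  0.25824531 -0.01525937] 19.57271349334096
```

Call:
carry_out --pt "0 0 0 0 0 4 -1" --pt "0 0 0 0 0 8 -1" --pt "0 0 0 0 0 11 -1" --pt "0 0 0 0 0 13 -1" --pt "0 0 0 0 0 14 -1" --pt "0 0 0 0 0 15 -1" --pt "0 0 0 0 0 15.5 -1" --pt "0 0 0 0 0 15.5 -1"

```text
time_s: 11.55
ee_pos: [586.8, -181.0, 54.3]
ee_rot: [150.0, 0.0, 94.9]
force: [-6.8, 0.6, 7.3]
gripper_width: 19.6
gripper_force: 20.0
```

```bash
python3 - <<'E'
from h import *
s=state();
B=rot([0,0,4.9])@rot([0,-30,0]); H=np.array([589.75,-181,50])
print("offset in board axes",B.T@(s["ee_pos"]-H),"F",B.T@s["force"],"M",B.T@s["torque"],s["gripper_width"])
E
```

```text
offset in board axes [-0.41272413  0.29085897  5.23429348] F [-2.16422111  1.18767276  9.69816447] M [ 0.00074024  0.57033509 -0.03665625] 19.567739898205623
```

Call:
carry_out --pt "0 0 0 0 0 0.7 -1" --pt "0 0 0 0 0 0.7 -1" --pt "0 0 0 0 0 0.7 -1"

```text
time_s: 11.85
ee_pos: [586.9, -181.0, 54.3]
ee_rot: [149.9, 0.0, 94.9]
force: [-11.2, -0.4, 12.1]
gripper_width: 19.5
gripper_force: 20.0
```

```bash
python3 - <<'E'
from h import *
s=state();
B=rot([0,0,4.9])@rot([0,-30,0]); H=np.array([589.75,-181,50])
print("offset in board axes",B.T@(s["ee_pos"]-H),"F",B.T@s["force"])
E
```

```text
offset in board axes [-0.32114611  0.26265779  5.1987155 ] F [-3.69993979  0.51503652 16.07105237]
```

Call:
carry_out --pt "0 0 0 0 0 0 0" --pt "0 0 0 0 0 0 0" --pt "0 0 0 0 0 0 0" --pt "0 0 0 0 0 0 0.2" --pt "0 0 0 0 0 -20 0.5" --pt "0 0 0 0 0 -60 1" --pt "0 0 0 0 0 -100 1" --pt "0 0 0 0 0 -100 1"

```text
time_s: 12.65
ee_pos: [538.4, -186.5, 144.3]
ee_rot: [149.6, 0.3, 94.8]
force: [0.7, -0.1, 0.2]
gripper_width: 80.4
gripper_force: 0.0
```

```bash
python3 - <<'E'
from h import *
s=state(); c=cam("wrist",s)
im=grab_frame("wrist")[:,:,::-1]
B=rot([0,0,4.9])@rot([0,-30,0]); H=np.array([589.75,-181,50])
print(s["ee_pos"],s["ee_rot"],proj(c,H+B[:,2]*36), proj(c,H-90*B[:,1]+36*B[:,2]))
cv2.imwrite("pics/z6.png",im)
# next: delta to phone
h0=H+B[:,2]*5
print("hover",delta((s["ee_pos"],s["ee_rot"]),[503.1,-17.6,150],[180,0,108.9]))
E
```

```text
[ 538.40264135 -186.50147428  144.25341711] [149.63506458   0.27884336  94.84803864] [[308.31241534 199.19195896]] [[308.50204496 309.14568724]]
hover (array([ 30.18,   3.99, -13.65]), array([171.3, -14.7, -16.2]))
```

View pics/z6.png

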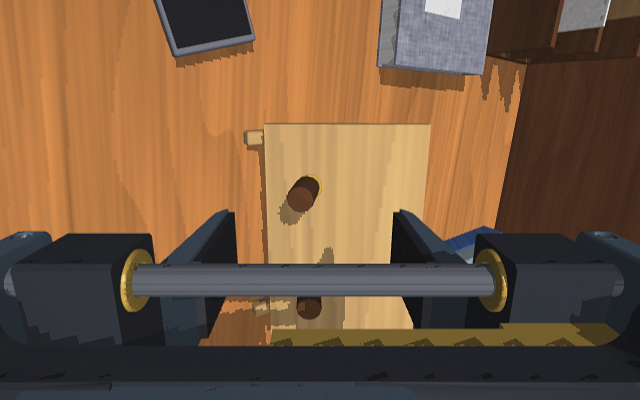

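```bash
python3 - <<'E'
from h import *
s=state(); c=cam("wrist",s); print(abs(s["qvel"]).max(),s["ee_rot"])
im=grab_frame("wrist")[:,:,::-1].copy()
B=rot([0,0,4.9])@rot([0,-30,0]); H=np.array([589.75,-181,50])
a=cv2.resize(im[140:340,250:370],None,fx=5,fy=5,interpolation=1)[:600]
b=a.copy()
t=np.linspace(0,2*np.pi,60)
for h,rr,col in((0,10,(0,255,0)),(36,10,(255,0,0)),(0,6,(0,0,255))):
    P=H+np.c_[rr*np.cos(t),rr*np.sin(t),0*t+h]@B.T
    q=((proj(c,P)-[250,140]+.5)*5).astype(np.int32); cv2.polylines(b,[q],True,col,1)
cv2.imwrite("pics/z7.png",np.hstack([a[80:480,100:500],b[80:480,100:500]]))
E
```

```text
2.9936858590882234 [149.76691334   0.17319752  94.86135793]
```

View pics/z7.png

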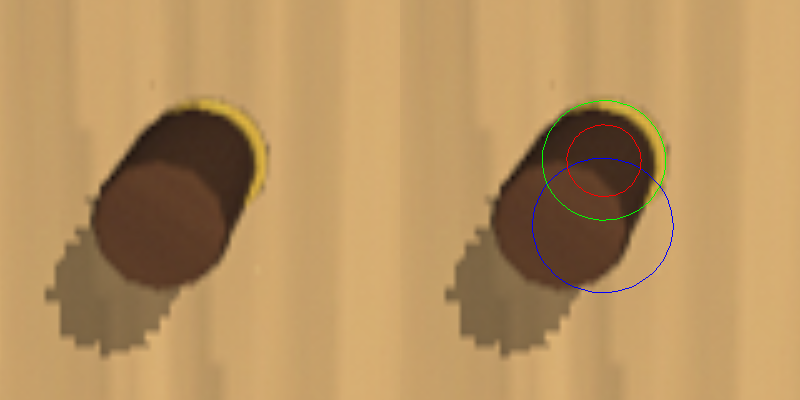

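The held peg is leaning down-slope by several degrees: its top is about 8 px off the predicted circle, using up the hole's slack. I'll press it flat with shut fingers on its top.

Call:
carry_out --pt "0 0 0 0 3 20 -1" --pt "0 0 0 0 3 20 -1" --pt "0 0 0 0 3 20 -1" --pt "0 0 0 0 3 20 -1" --pt "0 0 0 0 3 20 -1" --pt "0 0 0 0 3 20 -1" --pt "0 0 0 0 3 20 -1" --pt "0 0 0 0 3 20 -1" --pt "0 0 0 0 3 20 -1" --pt "0 0 0 0 3 40 -1" --pt "0 0 0 0 3 55 -1" --pt "0 0 0 0 3 61 -1" --pt "0 0 0 0 3 63 -1" --pt "0 0 0 0 3 65 -1" --pt "0 0 0 0 3 66.5 -1" --pt "0 0 0 0 3 67.5 -1" --pt "0 0 0 0 3 68.2 -1" --pt "0 0 0 0 3 68.8 -1" --pt "0 0 0 0 3 68.8 -1"

```text
time_s: 14.65
ee_pos: [576.8, -182.9, 85.3]
ee_rot: [149.6, 0.1, 94.8]
force: [-2.6, 1.0, 13.2]
gripper_width: 0.7
gripper_force: 6.2
```

```bash
python3 - <<'E'
from h import *
s=state();
B=rot([0,0,4.9])@rot([0,-30,0]); H=np.array([589.75,-181,50])
print("offset in board axes",B.T@(s["ee_pos"]-H),"F",B.T@s["force"],s["gripper_width"],s["time_s"])
E
```

```text
offset in board axes [ 6.35094914 -0.79637112 37.14339418] F [ 4.43102259  1.2561992  12.73802499] 0.7197852323029714 14.65
```

Call:
carry_out --pt "0 0 0 0 0 -5 -1" --pt "0 0 0 0 0 -40 -1" --pt "0 0 0 0 0 -60 -1" --pt "0 0 0 0 0 -60 -1" --pt "0 0 0 0 0 -60 -1" --pt "0 0 0 0 0 -60 -1" --pt "0 0 0 0 0 -60 -1" --pt "0 0 0 0 0 -60 -1"

```text
time_s: 15.45
ee_pos: [544.6, -184.3, 132.6]
ee_rot: [150.1, -0.1, 94.9]
force: [-1.0, -0.6, 0.0]
gripper_width: 0.7
gripper_force: 0.0
```

```bash
cat > chk.py <<'E'
from h import *
import sys
s=state(); c=cam("wrist",s)
B=rot([0,0,4.9])@rot([0,-30,0]); H=np.array([589.75,-181,50])
im=grab_frame("wrist")[:,:,::-1].copy(); cv2.imwrite("pics/last.png",im)
print(s["time_s"],"offset",B.T@(s["ee_pos"]-H),s["ee_rot"],abs(s["qvel"]).max())
print("pred base/top",proj(c,[H,H+36*B[:,2]]).round(1).tolist())
x,y=proj(c,H+20*B[:,2])[0].astype(int); x0,y0=x-30,y-40
g=cv2.cvtColor(im,cv2.COLOR_BGR2HSV)[y0:y0+80,x0:x0+60]
def comp(m):
    n,l,st,ce=cv2.connectedComponentsWithStats(m.astype(np.uint8)); i=1+st[1:,4].argmax(); return st[i][:2]+[x0,y0],st[i][2:],(ce[i]+[x0,y0]).round(1)
v=g[...,2]
print("all peg",comp((v<115)&(g[...,1]>60))); print("lit top",comp((v<115)&(v>72)&(g[...,1]>60)))
E
python3 chk.py; python3 - <<'E'
import cv2
E
```

```text
15.45 offset [ 2.10719684  0.52064288 94.12484789] [ 1.50080591e+02 -5.19838242e-02  9.49136351e+01] 0.18657646146422313
pred base/top [[309.9, 193.3], [309.3, 207.6]]
all peg (array([279, 183]), array([  60,   57, 1531], dtype=int32), array([308. , 211.2]))
lit top (array([287, 194]), array([ 34,  46, 726], dtype=int32), array([299.6, 212.6]))
```

```bash
python3 - <<'E'
from h import *
g=cv2.cvtColor(cv2.imread("pics/last.png"),cv2.COLOR_BGR2HSV)
for y in range(176,236,2): print(y,' '.join(f"{g[y,x,2]:3d}" if g[y,x,1]>60 else ' ..' for x in range(274,346,3)))
E
```

```text
176 194 194 192 196 208 208 208 206 211 206 194 193 204 201 195 195 205 212 201 196 196 198 211 213
178 194 196 193 195 208 207 206 207 211 207 195 193 202 202 197 196 206 210 201 196 196 199 212 213
180 194 195 194 195 207 206 206 206 210 209 197 175 181 182 196 197 205 210 201 196 196 198 213 213
182 195 195 194 195 208 206 206 205 210 213 176 141 199 211 195 197 206 210 202 195 197 200 213 212
184 194 196 193 195 209 207 206 205 213  90  44  54  52  73 222 191 206 210 202 195 196 200 214 214
186 195 195 194 192 203 208 205 205 177  47  56  61  61  63  74 215 206 210 200 194 198 201 214 213
188 195 195 193 190 195 208 206 210  37  55  60  61  63  63  62 155 195 211 200 194 197 200 213 213
190 195 195 194 189 193 208 206 127  50  57  61  63  66  66  64  65 206 210 200 196 198 200 213 214
192 194 195 194 189 193 209 211  42  55  60  63  64  66  65  64  57 219 211 200 196 198 200 214 213
194 195 196 194 189 192 209 127  53  67  72  65  66  65  65  64  57 217 211 200 196 198 200 214 213
196 195 196 194 190 193 214  44  89  96  98  92  79  67  65  63  55 218 211 200 196 198 201 215 214

[... 1199 characters left out ...]

222 197 117 124 125 124 127  ..  76  75  76  76  ..  .. 172  ..  ..  79  76  75  76  75 206 215 214
224 197 198 122 124 125 125  72  77  75  77  76  ..  .. 172  ..  ..  79  76  76  76  76 212 215 214
226 197 197 121 125 126 126  77  76  75  75  77  ..  .. 172  ..  ..  79  76  76  76  76  .. 215 215
228 197 197 167 124 126  82  77  76  76  75  77  ..  .. 172  ..  ..  75  76  76  76  76  74 217 214
230 198 198 200 122 126  64  76  76  76  76  76  ..  .. 172  ..  ..  71  75  77  76  75  77 222 215
232 184 183 183 143 148  70  72  73  73  78  77  ..  .. 172  ..  ..  61  76  73  71  73  72 193 201
234  37  35  37  36  37  ..  ..  ..  ..  77  77  ..  .. 171  ..  ..  59  77  ..  ..  ..  ..  37  37
```

The image values put the peg's top disc at about (301,206) against a predicted (309,208), so it still leans within the hole's slack. I'll regrip to straighten it, press it home, unload the arm, and release gently.

Call:
carry_out --pt "0 0 0 0 -3 0 1" --pt "0 0 0 0 -3 0 1" --pt "0 0 0 0 -3 0 1" --pt "0 0 0 0 -3 0 1" --pt "0 0 0 0 -3 0 1" --pt "0 0 0 0 -3 0 1" --pt "0 0 0 0 -3 0 1" --pt "0 0 0 0 -3 30 1" --pt "0 0 0 0 -3 60 1" --pt "0 0 0 0 -3 80 0.3" --pt "0 0 0 0 -3 88 0" --pt "0 0 0 0 -3 90 -0.5" --pt "0 0 0 0 -3 90 -1" --pt "0 0 0 0 -3 90 -1" --pt "0 0 0 0 -3 90 -1" --pt "0 0 0 0 -3 90 -1" --pt "0 0 0 0 -3 90 -1" --pt "0 0 0 0 -3 90 -1" --pt "0 0 0 0 -3 90 -1" --pt "0 0 0 0 -3 90 -1" --force 20

```text
time_s: 17.5
ee_pos: [587.0, -181.2, 54.7]
ee_rot: [150.0, 0.0, 94.9]
force: [-3.9, -0.8, 5.7]
gripper_width: 19.4
gripper_force: 20.0
```

Call:
carry_out --pt "0 0 0 0 0 1 -1" --pt "0 0 0 0 0 1.5 -1" --pt "0 0 0 0 0 1.5 -1"

```text
time_s: 17.8
ee_pos: [587.1, -181.2, 54.6]
ee_rot: [149.9, 0.1, 94.9]
force: [-14.2, -0.7, 17.7]
gripper_width: 19.4
gripper_force: 20.0
```

```bash
python3 - <<'E'
from h import *
s=state();
B=rot([0,0,4.9])@rot([0,-30,0]); H=np.array([589.75,-181,50])
print("offset in board axes",B.T@(s["ee_pos"]-H),"F",B.T@s["force"],s["ee_rot"],s["gripper_width"],s["gripper_force"],s["time_s"])
E
```

```text
offset in board axes [0.03257463 0.03339553 5.33369401] F [-3.42627892  0.54377667 22.41650975] [1.49890934e+02 6.51329870e-02 9.48983549e+01] 19.37143371116587 20.015863180160522 17.8
```

Call:
carry_out --pt "0 0 0 0 -0.5 -1 -1" --pt "0 0 0 0 -0.8 -1.4 -1" --pt "0 0 0 0 -0.8 -1.4 -1" --pt "0 0 0 0 -0.8 -1.4 -1" --force 5

```text
time_s: 18.2
ee_pos: [586.8, -181.3, 54.2]
ee_rot: [149.9, 0.0, 94.9]
force: [-2.8, 0.4, 6.8]
gripper_width: 19.9
gripper_force: 5.0
```

```bash
python3 - <<'E'
from h import *
s=state();
B=rot([0,0,4.9])@rot([0,-30,0]); H=np.array([589.75,-181,50])
print("offset in board axes",B.T@(s["ee_pos"]-H),"F",B.T@s["force"],s["ee_rot"],s["gripper_width"],s["gripper_force"],s["time_s"])
E
```

```text
offset in board axes [-0.463184   -0.00587747  5.14540134] F [1.03615911 0.6789632  7.20349373] [1.49938123e+02 3.56558121e-02 9.48929456e+01] 19.91602177552735 5.002431347966194 18.2
```

Lateral force is near zero. Next: open slowly, then retreat.

Call:
carry_out --pt "0 0 0 0 0 -0.4 -0.53" --pt "0 0 0 0 0 -0.4 -0.5" --pt "0 0 0 0 0 -0.4 -0.45" --pt "0 0 0 0 0 -0.4 -0.35" --pt "0 0 0 0 0 -0.4 -0.1" --pt "0 0 0 0 0 -0.4 0.2" --pt "0 0 0 0 0 -0.4 0.3" --pt "0 0 0 0 0 -20 0.3" --pt "0 0 0 0 0 -60 0.6" --pt "0 0 0 0 0 -95 1" --pt "0 0 0 0 0 -95 1" --pt "0 0 0 0 0 -95 1" --pt "0 0 0 0 0 -95 1" --pt "0 0 0 0 0 -95 1"

```text
time_s: 19.6
ee_pos: [538.8, -184.7, 134.5]
ee_rot: [150.1, -0.1, 94.9]
force: [-0.3, 0.3, 0.8]
gripper_width: 91.2
gripper_force: 0.0
```

```bash
cat >> chk.py <<'E'
m=((v>83)&(v<108)&(g[...,1]>100)).astype(np.uint8); n,l,st,ce=cv2.connectedComponentsWithStats(m); i=1+st[1:,4].argmax()
h=cv2.convexHull(np.argwhere(l==i)[:,::-1].astype(np.float32)); print("circle",cv2.minEnclosingCircle(h)[0]+np.array([x0,y0]),cv2.minEnclosingCircle(h)[1],st[i])
E
python3 chk.py
```

```text
19.6 offset [-1.99802545  0.71428806 98.67222795] [ 1.50117359e+02 -8.32012350e-02  9.49203703e+01] 0.20255361424369384
pred base/top [[315.2, 192.1], [315.3, 205.9]]
all peg (array([300, 181]), array([ 28,  39, 855], dtype=int32), array([313.5, 200. ]))
lit top (array([300, 193]), array([ 28,  27, 558], dtype=int32), array([313.8, 205.4]))
circle [313.55660439 205.97169876] 13.595647811889648 [ 15  34  28  26 532]
```

The peg is now upright: its top is at (313.7,206) against a predicted (315.3,205.9), so about 1 mm of slack and no tilt. On to the phone.

```bash
python3 - <<'E'
from h import *
B=rot([0,0,4.9])@rot([0,-30,0]); H=np.array([589.75,-181,50])
cmd=(H+B@[-1.1,.3,99.9],[150,0,94.9]); print(cmd)
print(delta(cmd,[503.1,-17.6,120],[180,0,108.9]))
E
```

```text
(array([ 539.00778101, -185.04904227,  135.96593784]), [150, 0, 94.9])
(array([ 29.85,   3.67, -13.68]), array([169.9, -26.6,   3.1]))
```

Call:
carry_out --pt "29.85 3.67 -13.68 169.9 -26.6 3.1 1" --pt "29.85 3.67 -13.68 169.9 -26.6 3.1 1" --pt "29.85 3.67 -13.68 169.9 -26.6 3.1 1" --pt "29.85 3.67 -13.68 169.9 -26.6 3.1 1" --pt "29.85 3.67 -13.68 169.9 -26.6 3.1 1" --pt "29.85 3.67 -13.68 169.9 -26.6 3.1 1" --pt "29.85 3.67 -13.68 169.9 -26.6 3.1 1" --pt "29.85 3.67 -13.68 169.9 -26.6 3.1 1" --pt "29.85 3.67 -13.68 169.9 -26.6 3.1 1" --pt "29.85 3.67 -13.68 169.9 -26.6 3.1 1" --pt "29.85 3.67 -13.68 169.9 -26.6 3.1 1"

```text
time_s: 20.75
ee_pos: [502.8, -18.3, 120.1]
ee_rot: [180.0, 0.0, 108.8]
force: [-0.8, 0.2, -0.5]
gripper_width: 90.9
gripper_force: 0.0
```

Call:
carry_out --pt "0 0 0 0 0 40 1" --pt "0 0 0 0 0 75 1" --pt "0 0 0 0 0 100 1" --pt "0 0 0 0 0 110 1" --pt "0 0 0 0 0 114 1" --pt "0 0 0 0 0 116.5 1" --pt "0 0 0 0 0 116.5 1" --pt "0 0 0 0 0 116.5 0.6" --pt "0 0 0 0 0 116.5 0.4" --pt "0 0 0 0 0 116.5 0.2" --pt "0 0 0 0 0 116.5 0.1" --pt "0 0 0 0 0 116.5 0" --pt "0 0 0 0 0 116.5 0" --pt "0 0 0 0 0 116.5 0" --pt "0 0 0 0 0 116.5 0" --force 15

```text
time_s: 22.25
ee_pos: [503.2, -17.7, 3.7]
ee_rot: [180.0, 0.0, 108.9]
force: [-1.2, -0.3, 5.3]
gripper_width: 63.9
gripper_force: 15.0
```

```bash
python3 - <<'E'
from h import *
B=rot([0,0,4.9])@rot([0,-30,0]); O=np.array([589.75,-181,50])-45*B[:,1]; print(O)
cmd=([503.1,-17.6,3.5],[180,0,108.9]); e=[150,0,94.9]
hov=O+B@[44,0,3.7+70]; print(hov,delta(cmd,hov,e))
E
```

```text
[ 593.59376154 -225.83553833   50.        ]
[ 594.84429222 -225.72833003  135.82607226] (array([-29.85,  -3.67,  13.68]), array([-226.6,   19.4, -132.3]))
```

Call:
carry_out --pt "0 0 0 0 0 -10 0" --pt "0 0 0 0 0 -40 0" --pt "0 0 0 0 0 -80 0" --pt "0 0 0 0 0 -120 0" --pt "0 0 0 0 0 -150 0" --pt "-29.85 -3.67 13.68 -226.6 19.4 -150 0" --pt "-29.85 -3.67 13.68 -226.6 19.4 -150 0" --pt "-29.85 -3.67 13.68 -226.6 19.4 -150 0" --pt "-29.85 -3.67 13.68 -226.6 19.4 -150 0" --pt "-29.85 -3.67 13.68 -226.6 19.4 -150 0" --pt "-29.85 -3.67 13.68 -226.6 19.4 -132.3 0" --pt "-29.85 -3.67 13.68 -226.6 19.4 -132.3 0" --pt "-29.85 -3.67 13.68 -226.6 19.4 -132.3 0" --pt "-29.85 -3.67 13.68 -226.6 19.4 -132.3 0" --pt "-29.85 -3.67 13.68 -226.6 19.4 -132.3 0" --pt "-29.85 -3.67 13.68 -226.6 19.4 -132.3 0"

```text
time_s: 23.85
ee_pos: [595.1, -225.3, 136.5]
ee_rot: [149.9, 0.0, 95.0]
force: [0.2, 0.1, -1.7]
gripper_width: 64.2
gripper_force: 15.0
```

```bash
cat > st.py <<'E'
from h import *
s=state()
B=rot([0,0,4.9])@rot([0,-30,0]); O=np.array([593.6,-225.84,50])
print("board",(B.T@(s["ee_pos"]-O)).round(2),"F",(B.T@s["force"]).round(1),"M",(B.T@s["torque"]).round(2),s["ee_rot"].round(2),s["gripper_width"].round(1),s["gripper_force"].round(1),s["time_s"])
E
python3 st.py
```

```text
Traceback (most recent call last):
  File "st.py", line 4, in <module>
    print("board",(B.T@(s["ee_pos"]-O)).round(2),"F",(B.T@s["force"]).round(1),"M",(B.T@s["torque"]).round(2),s["ee_rot"].round(2),s["gripper_width"].round(1),s["gripper_force"].round(1),s["time_s"])
                                                                                                                                   ^^^^^^^^^^^^^^^^^^^^^^^^
AttributeError: 'float' object has no attribute 'round'
```

Call:
carry_out --pt "0 0 0 0 0 15 0" --pt "0 0 0 0 0 30 0" --pt "0 0 0 0 0 43 0" --pt "0 0 0 0 0 52 0" --pt "0 0 0 0 0 58 0" --pt "0 0 0 0 0 62 0" --pt "0 0 0 0 0 65 0" --pt "0 0 0 0 0 67 0" --pt "0 0 0 0 0 68 0" --pt "0 0 0 0 0 68 0"

```text
time_s: 24.85
ee_pos: [628.8, -223.0, 77.1]
ee_rot: [150.0, 0.0, 94.9]
force: [-0.6, -0.3, -0.4]
gripper_width: 63.7
gripper_force: 15.0
```

```bash
sed -i 's/s\["gripper_width"\].round(1),s\["gripper_force"\].round(1)/s["gripper_width"],s["gripper_force"]/' st.py; python3 st.py
```

```text
board [44.11 -0.15  5.8 ] F [-0.8 -0.3 -0.1] M [-0.02  0.35 -0.  ] [1.4998e+02 2.0000e-02 9.4890e+01] 63.68111632305594 14.999922662973404 24.85
```

Call:
carry_out --pt "0 0 0 0 0 0.8 0" --pt "0 0 0 0 0 1.5 0" --pt "0 0 0 0 0 2 0" --pt "0 0 0 0 0 2 0"

```text
time_s: 25.25
ee_pos: [629.6, -222.9, 75.7]
ee_rot: [150.0, 0.0, 94.9]
force: [-4.9, -0.3, 3.7]
gripper_width: 63.7
gripper_force: 15.0
```

```bash
python3 st.py
```

```text
board [44.12 -0.13  4.21] F [-2.4  0.1  5.7] M [0.03 0.72 0.  ] [1.4997e+02 2.0000e-02 9.4900e+01] 63.69842423244952 15.002045631408691 25.25
```

Call:
carry_out --pt "0 0 0 0 -0.7 0 0" --pt "0 0 0 0 -1.4 0 0" --pt "0 0 0 0 -2 0 0" --pt "0 0 0 0 -2 0 0"

```text
time_s: 25.65
ee_pos: [629.1, -223.2, 75.5]
ee_rot: [149.8, 0.1, 94.9]
force: [-1.2, 1.2, 4.6]
gripper_width: 63.5
gripper_force: 15.0
```

```bash
python3 st.py
```

```text
board [43.63 -0.39  4.29] F [1.3 1.3 4.5] M [ 0.24  0.07 -0.05] [1.4984e+02 5.0000e-02 9.4870e+01] 63.487766090796065 15.001653581857681 25.65
```

Call:
carry_out --pt "0 0 0 0 -1 -0.3 0" --pt "0 0 0 0 -1.5 -0.3 0" --pt "0 0 0 0 -1.5 -0.3 0"

```text
time_s: 25.95
ee_pos: [627.2, -223.5, 74.4]
ee_rot: [149.9, 0.1, 94.9]
force: [0.8, 0.7, 5.1]
gripper_width: 63.6
gripper_force: 15.0
```

```bash
python3 st.py
```

```text
board [41.37 -0.52  4.25] F [3.3 0.6 4. ] M [ 0.06 -0.09 -0.02] [1.4991e+02 6.0000e-02 9.4870e+01] 63.60018790176149 15.001230239868164 25.95
```

Call:
carry_out --pt "0 0 0 0 -0.8 -0.3 0" --pt "0 0 0 0 -0.8 -0.3 0" --pt "0 0 0 0 -0.8 -0.3 0"

```text
time_s: 26.25
ee_pos: [626.8, -223.5, 74.1]
ee_rot: [149.9, 0.1, 94.9]
force: [4.9, 0.7, 2.4]
gripper_width: 64.0
gripper_force: 15.0
```

```bash
python3 st.py
```

```text
board [40.88 -0.5   4.28] F [ 5.4  0.3 -0.4] M [ 0.07 -0.9   0.29] [1.499e+02 8.000e-02 9.489e+01] 63.99440304007501 15.002926737070084 26.25
```

The phone is pressing on the fitted peg only: the moment puts the contact at y of about -54 mm. I'll turn it slightly so that the loose peg is met too.

Call:
carry_out --pt "0 0 -0.5 0 -0.3 0.2 0" --pt "0 0 -1 0 -0.5 0.2 0" --pt "0 0 -1 0 -0.5 0.2 0"

```text
time_s: 26.55
ee_pos: [626.3, -223.2, 74.0]
ee_rot: [149.9, 0.5, 95.7]
force: [4.4, 2.2, 5.8]
gripper_width: 63.5
gripper_force: 15.0
```

```bash
python3 st.py
```

```text
board [40.38 -0.15  4.34] F [6.8 1.8 2.7] M [ 0.29 -1.   -0.17] [149.89   0.48  95.68] 63.488165737792464 15.002251267433167 26.55
```

Call:
carry_out --pt "0 0 0 0 0 0 0.42" --pt "0 0 0 0 0 0 0.46" --pt "0 0 0 0 0 0 0.55" --pt "0 0 0 0 0 0 0.7" --pt "0 0 0 0 0 0 0.85" --pt "0 0 0 0 0 0 0.9" --pt "0 0 0 0 0 0 0.9" --pt "0 0 0 0 0 0 0.9" --force 3

```text
time_s: 27.35
ee_pos: [625.2, -223.1, 72.9]
ee_rot: [150.0, 0.5, 95.8]
force: [0.1, 0.4, -0.1]
gripper_width: 86.6
gripper_force: 0.0
```

```bash
python3 st.py
```

```text
board [38.93  0.04  3.95] F [ 0.1  0.4 -0.2] M [-0.06  0.2   0.04] [150.02   0.5   95.77] 86.60143052538784 0.0 27.35
```

Call:
carry_out --pt "0 0 0 0 0 -8 0.9" --pt "0 0 0 0 0 -30 0.9" --pt "0 0 0 0 0 -70 0.9" --pt "0 0 0 0 0 -110 0.9" --pt "0 0 0 -40 0 -150 0.9" --pt "0 0 0 -80 0 -180 0.9" --pt "0 0 0 -90 0 -180 0.9" --pt "0 0 0 -90 0 -180 0.9" --pt "0 0 0 -90 0 -180 0.9" --pt "0 0 0 -90 0 -180 0.9" --pt "0 0 0 -90 0 -180 0.9" --pt "0 0 0 -90 0 -180 0.9"

```text
time_s: 28.55
ee_pos: [544.8, -319.1, 228.8]
ee_rot: [150.1, 0.4, 95.8]
force: [-0.0, 0.8, 0.9]
gripper_width: 86.5
gripper_force: 0.0
```

```bash
python3 - <<'E'
from h import *
s=state(); c=cam("wrist",s); im=grab_frame("wrist")[:,:,::-1].copy(); cv2.imwrite("pics/f.png",im)
B=rot([0,0,4.9])@rot([0,-30,0]); O=np.array([593.6,-225.84,50])
print(s["ee_pos"],s["ee_rot"],s["time_s"])
loc=np.array([[10,67,12],[74,67,12],[74,-67,12],[10,-67,12.]]); pr=proj(c,O+loc@B.T); print("pred phone",pr.round(0).tolist())
pt=proj(c,O+np.array([[0,45,36],[0,-45,36],[0,45,0],[0,-45,0]])@B.T); print("pred peg tops/bases",pt.round(1).tolist())
x0,y0=(pr.min(0)-25).astype(int); x1,y1=(pr.max(0)+25).astype(int); x0=max(x0,0);y0=max(y0,0)
g=cv2.cvtColor(im,cv2.COLOR_BGR2HSV)[y0:min(y1,235),x0:x1]
m=cv2.morphologyEx((g[...,1]<75).astype(np.uint8),cv2.MORPH_CLOSE,np.ones((5,5),np.uint8)); n,l,st,ce=cv2.connectedComponentsWithStats(m); i=1+st[1:,4].argmax()
h=cv2.convexHull(np.argwhere(l==i)[:,::-1].astype(np.float32)); q=cv2.approxPolyDP(h,5,True)[:,0]+[x0,y0]; print(q.tolist())
# board coordinates on plane z=12
for p in q:
    o,d=ray(c,*p); o2=B.T@(o-O); d2=B.T@d; print((o2+d2*(12-o2[2])/d2[2]).round(1))
for k in (0,1):
    X,Y=(pt[k]-28).astype(int); G=cv2.cvtColor(im,cv2.COLOR_BGR2HSV)[max(Y,0):Y+56,X:X+56]; v=G[...,2]
    mm=((v>60)&(v<108)&(G[...,1]>100)).astype(np.uint8); n,l,st,ce=cv2.connectedComponentsWithStats(mm)
    if n>1:
        i=1+st[1:,4].argmax(); hh=cv2.convexHull(np.argwhere(l==i)[:,::-1].astype(np.float32)); cc,r=cv2.minEnclosingCircle(hh); print("peg",k,np.array(cc)+[X,max(Y,0)],r,st[i])
E
```

```text
[ 544.82996349 -319.11177298  228.84154449] [150.064827     0.42828495  95.84476647] 28.55
pred phone [[281.0, -3.0], [354.0, -1.0], [348.0, 151.0], [282.0, 150.0]]
pred peg tops/bases [[266.7, 18.5], [268.3, 128.8], [271.7, 26.7], [272.8, 125.4]]
[[352.0, 0.0], [347.0, 148.0], [284.0, 149.0], [280.0, 0.0]]
[72.  65.8 12. ]
[ 73.2 -64.3  12. ]
[ 12.  -66.5  12. ]
[ 8.9 64.6 12. ]
peg 0 [262.53080559  21.88625526] 14.328208923339844 [ 16   8  23  29 255]
peg 1 [270.  127.5] 12.777032852172852 [ 18  16  24  24 168]
```

Call:
carry_out --pt "0 0 0 40 -30 0 0.9" --pt "0 0 0 40 -30 0 0.9" --pt "0 0 0 40 -30 0 0.9" --pt "0 0 0 40 -30 0 0.9" --pt "0 0 0 40 -30 0 0.9" --pt "0 0 0 40 -30 0 0.9" --pt "0 0 0 40 -30 0 0.9"

```text
time_s: 29.3
ee_pos: [515.4, -283.9, 214.7]
ee_rot: [150.0, 0.5, 95.8]
force: [-0.1, -0.4, -1.2]
gripper_width: 86.6
gripper_force: 0.0
```

```bash
cat > fin.py <<'E'
from h import *
s=state(); c=cam("wrist",s); im=grab_frame("wrist")[:,:,::-1].copy(); cv2.imwrite("pics/f2.png",im)
B=rot([0,0,4.9])@rot([0,-30,0]); O=np.array([593.6,-225.84,50])
def onb(p,h):
    o,d=ray(c,*p); o,d=B.T@(o-O),B.T@d; return (o+d*(h-o[2])/d[2])[:2]
pr=proj(c,O+np.array([[10,67,12],[74,67,12],[74,-67,12],[10,-67,12.]])@B.T); print("pred phone",pr.round(0).tolist())
pt=proj(c,O+np.array([[0,45,36],[0,-45,36.]])@B.T)
H=cv2.cvtColor(im,cv2.COLOR_BGR2HSV)
# board-plane rectified view at 12 mm: 4 px/mm, x up-slope -> column, y -> row
def rect(h):
    yy,xx=np.mgrid[80:-80:-.25,-25:100:.25]; P=O+np.stack([xx,yy,0*xx+h],-1).reshape(-1,3)@B.T
    q=proj(c,P).astype(np.float32).reshape(*xx.shape,2); return cv2.remap(H,q[...,0],q[...,1],cv2.INTER_LINEAR)
r=rect(12); 
for y in (60,45,30,15,0,-15,-30,-45,-60):
    row=r[int((80-y)*4)]; m=row[:,1]<80; i=np.where(m)[0]; print(y, "phone x from",i.min()*.25-25,"to",i.max()*.25-25, end="; ") if len(i) else print(y,"none",end="; ")
print()
for x in (25,45,60):
    i=np.where(r[:,int((x+25)*4),1]<80)[0]; print("x",x,"y",80-i.min()*.25,80-i.max()*.25)
r=rect(36)
for k,y in((0,45),(1,-45)):
    G=r[int((80-y-16)*4):int((80-y+16)*4),int(5*4):int(41*4)]; v=G[...,2]; m=((v>80)&(v<108)&(G[...,1]>100)).astype(np.uint8)
    n,l,st,ce=cv2.connectedComponentsWithStats(m); i=1+st[1:,4].argmax(); a=st[i]
    print("peg",k,"top x",(a[0]/4-20,(a[0]+a[2])/4-20),"y",y+16-a[1]/4,y+16-(a[1]+a[3])/4)
E
python3 fin.py
```

```text
pred phone [[314.0, 43.0], [385.0, 45.0], [375.0, 188.0], [312.0, 187.0]]
60 phone x from 8.75 to 72.25; 45 phone x from 8.75 to 72.5; 30 phone x from 9.0 to 72.5; 15 phone x from 9.25 to 72.5; 0 phone x from 9.5 to 72.5; -15 phone x from 9.75 to 73.0; -30 phone x from 9.75 to 73.5; -45 phone x from 9.5 to 73.75; -60 phone x from 10.25 to 92.5; 
x 25 y 67.0 -66.25
x 45 y 67.25 -66.25
x 60 y 67.25 -66.0
peg 0 top x (np.float64(-10.75), np.float64(9.0)) y 53.0 33.75
peg 1 top x (np.float64(-9.75), np.float64(9.75)) y -35.0 -54.0
```

The pictures confirm the result numerically. The loose peg is upright, with its top spanning x = -10.75 to 9 mm. The phone's lower edge sits at 8.8 and 9.6 mm against the two pegs, and it is centred to within 0.5 mm.

```bash
python3 -c "
from workcell import *
print(workorder.job_done())"
```

```text
the job is handed in; nothing more can be done
None
```

The matching peg is seated up to its shoulder in the free hole, and the phone lies screen up across the board, about centred, with its lower edge against both pegs; the job is handed in at about 29 s.

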